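# Set the sliding jaw to a former and take up the handwheel's play

## Robot

A 6-joint arm with a two-finger parallel gripper is mounted at the origin on the work surface; the furniture and walls round the work are solid. World frame = base frame: x ahead of the robot, y to its left, z up, the work surface at z = 0. Lengths are in m, angles in degrees, forces in N, time in s.
With the tool pointing down it reaches from about 0.3 to 0.75 m from the base axis. Payload 8.5 kg.
Tool frame: the origin (TCP) lies at the very end of the fingers, on their centre line; the grasp point (between the pads) lies 19 mm behind it (env.hold_point_z is the distance from the TCP to the grasp point, in m); z points along the fingers, y is the line along which they close (so a half turn about z gives the same grasp; the last joint's range is limited). The gripper opens to 85 mm and grips with 20 to 120 N. Pads are 22 mm wide; open, the fingers measure 114 mm over their backs; the gripper's body (76 mm by 85 mm) begins 54 mm behind the grasp point. The pads swing forward as they close: fully open they stand 13 mm farther back than shut.
Start: joints at [59.341, 21.807, 74.336, -0, 83.858, -12.336], TCP at [0.173, 0.522, 0.231] pointing down, gripper open.
Joint ranges: [-178.18, 178.18], [-50.72, 133.34], [12.68, 142.11], [-81.47, 261.47], [9.98, 163.14], [-165.26, 165.26]. Speed limits (degrees/s): [136.94, 136.94, 180, 180, 180, 180].

## Interface

Orientations are given as a 3x3 rotation matrix whose columns are the frame's x, y, z axes.
In Python, from rig import env, optics gives the robot as it stands.
- The arm moves only by the shell command python3 -m jog 'ROWS' [OPENING] [FORCE]. ROWS is JSON, a list of rows, each an object with "linear": the shift along the tool's x, y, z in units of 40 mm (1.0 is 40 mm), a list of three; "roll": the turn about the tool's z in units of 5 degrees (1.0 is 5 degrees). A call has 1 to 12 rows; each row shifts and turns the commanded pose from where the row before left it, along the tool's axes as they then stand; what a row does not reach is not made up. A row lasts 1/12 s, in which the tool goes at most 41.7 mm and 7.16 degrees, less where a joint would pass 70% of its speed; a pose out of reach is approached as far as the arm can. A call is refused whole if a number of a shift passes 1 or a number of a turn 1, either way. A call with a gripper value outside its range is refused whole. OPENING is the opening, from -1 (shut) to 1 (fully open), set as the call begins (- or left out, the last holds). The fingers move at their own pace and stop on an object; FORCE is the grip in N (left out, the last holds). Time passes only in rows, so rows that do not move let the fingers close. It gives the time, the measured TCP pose, the force, the opening and the grip force at its end, in the units of the state.
- env.observe(): the state, without advancing time (a new reading comes with each control period).
- optics.get_image(name): name is "side" or "top"; returns the picture (480x640x3 uint8, red, green, blue); there is no depth.
- optics.calibration(name): a dict with "fov_y" (degrees; the focal length in pixels is half the picture's height over the tangent of half this angle, whatever the lens; pixels are square), "cx", "cy" (the principal point, pixels), "T" (4x4, takes a point from camera to world coordinates). Camera axes: x right, y down, z forward; pixel columns grow to the right and rows downward; lengths in m; the calibration is good to about 2 mm. A picture is of the moment at which its call begins. calibration takes no time and is no camera call.
- env.close_job(): hands the job in; it is judged then, once.
The state is a dict: "time_s": time; "q": joint angles; "qvel": joint speeds; "joint_efforts": joint torques, N m; "position": TCP position; "tool_rot": TCP orientation; "ft_force": force on the tool from outside, world axes, zero at the start; "wrist_torque": the same for the moment, N m; "grip_width": finger opening in m; "gripper_force": force on a finger pad.
Only numpy, scipy, OpenCV 4.12 (cv2) and the standard library are available. Lean on these libraries where they do the work, as an engineer would, in place of code of your own. Each camera call takes 0.05 s, during which the arm holds its last target. There are 200 camera calls.

## Task

The sliding jaw of the wooden gauge has been set too narrow: wind its handwheel anticlockwise until the jaw has gone about 10 mm beyond the white line on the bed, then stand the smallest of the three turned wooden formers upright on the bed between jaw and fence and let go of it. Then wind the handwheel back clockwise, through its slack and finishing in that direction, until the jaw has come back to about the line and holds the former snugly between jaw and fence with a light pressure of about 8 N (never more than 20 N), and leave the former upright there with the play still taken up clockwise. Do not knock the other two formers about.

Things in the scene. Friction and masses are not known exactly. Their poses are not given: they have to be found in the camera images.
- jig: wooden gauge fixed to the bench, 100 mm wide (its x) and 330 mm long (its y), flat bed whose top is 20 mm above its underside. Origin: on the bench, under the bed. The jaw slides along its y; the fixed fence stands at its +y end, the handwheel over its -y end (axis at x 0, y -110 mm).
- fence_nominal (a point): nominal middle of the fence's face that looks to the jaw (jig -y), a point of the jig at x 0, y +115 mm, z 36 mm. The fence is slotted and was screwed down by hand: its true face may stand up to 2.5 mm nearer or farther along y than this, which is not measured. Fence and jaw are 70 mm wide in x, 22 mm thick, and their tops are 52 mm above the bench (32 mm above the bed).
- mark (a point): middle of the white line across the bed, on the bed's top, at jig y +70.5 mm: roughly where the jaw's face stands when it bears on the small former against the fence, good to only 3 or 4 mm because of the fence; the pressure must be felt at the knob. The light pressure comes within about 1 mm of jaw travel after first contact, and the jaw also pushes the former up to the fence before it is held.
- jaw: sliding wooden jaw on the bed. Origin: on the bed, mid-width, in the plane of the face that looks to the fence (jig +y); axes as the jig's. The nominal gap to the fence can be 20 to 80 mm, 16 mm for each radian of handwheel once the slack is out; turning anticlockwise seen from above opens it (jig -y). It stays where left and holds a load of up to about 17 N.
- jaw_face (a point): middle of the jaw's face, 16 mm above the bed (jig y is the position of the face). The gap is fence_nominal minus jaw_face (true to the fence's 2.5 mm) along jig y.
- handwheel (a joint): where the handwheel stands in its slack on the shaft, rad: 0 = play taken up clockwise (seen from above; the closing direction), 0.35 = taken up anticlockwise (the opening direction). In between it turns almost freely (0.02 N m) and does not move the jaw.
- wheel_axis (a point): a point on the handwheel's upright axis, 80 mm above the bench; the disc is 120 mm in diameter, its rim top 51 mm above the bench. Its x axis points towards the knob. Driving the jaw takes about 0.3 N m (6 N at the knob), and 0.2 to 0.3 N more at the knob for each newton the jaw presses; the wheel stays where it is let go and the pressure with it.
- knob_grip (a point): grip point of the handwheel's upright black knob, 20 mm in diameter, which spins freely on its pin, 50 mm from the wheel's axis; the knob reaches from 56 to 98 mm above the bench, this point lies on its axis 80 mm above the bench. To wind, grip it from above and carry it round the wheel's axis, the gripper may keep its direction.
- former_small: the smallest turned wooden former, 46.5 mm in diameter at its widest near the top and about 44 mm where the jaws touch it, 52 mm high, loose, upright on the bench; origin at the centre of its underside, z up.
- former_barrel: barrel-shaped turned former, 63 mm in diameter, 68 mm high; origin at the centre of its underside. Leave it standing.
- former_tall: largest turned former, 76 mm in diameter, 76 mm high; origin at the centre of its underside. Leave it standing.
Mind the look-alikes: they are no part of the job. Leave any green or yellow look-alike of the former_small alone.

How it is judged:
By the outcome, as a careful person would: the job done as asked, in the order asked, and still so for the second after the job is handed in, with the robot touching nothing.
It also fails if it takes over 72 s, if anything falls off the work surface, if the arm or the gripper's body presses on something with over 40 N, if the wrist force passes 120 N, or if a joint passes its speed limit or range.

## Working session

There is one attempt and no reset: what is moved stays moved. The work goes in short steps, Python scripts to look and compute and a shell command to move; the robot and the scene stay as the last step left them, time stands still between calls to the robot, and variables do not carry over. Pictures are saved under pics/ and viewed, at most 10 in all, crops included, and the job is handed in when it is done.

```bash
mkdir -p pics; ls
python3 - <<'E'
from rig import env, optics
import cv2,numpy as np
for n in("top","side"):
    im=optics.get_image(n); cv2.imwrite(f"pics/{n}0.png",im[:,:,::-1]); c=optics.calibration(n); print(n,c["fov_y"],c["cx"],c["cy"],np.round(c["T"],4).tolist(), [k for k in c])
s=env.observe(); print(s["time_s"],s["position"],s["tool_rot"],s["ft_force"],s["grip_width"],env.hold_point_z)
E
```

```text
pics
top 55.35981047011715 314.83315006228867 244.32090071331547 [[0.0041, -0.9805, 0.1964, 0.3425], [-1.0, -0.0043, -0.0005, 0.0259], [0.0013, -0.1964, -0.9805, 1.0616], [0.0, 0.0, 0.0, 1.0]] ['fov_y', 'cx', 'cy', 'T']
side 43.076436599194196 322.23372753382284 236.58000083351328 [[-0.943, 0.2603, -0.2072, 0.8242], [0.3325, 0.7168, -0.6128, 0.9262], [-0.011, -0.6468, -0.7626, 1.1888], [0.0, 0.0, 0.0, 1.0]] ['fov_y', 'cx', 'cy', 'T']
0.1 [0.17277969 0.52187463 0.23079446] [[-9.49285482e-01  3.14414796e-01 -6.39630824e-04]
 [ 3.14415334e-01  9.49284898e-01 -1.08662222e-03]
 [ 2.65541776e-04 -1.23262444e-03 -9.99999205e-01]] [ 0.35378119 -0.44607967 -0.35377641] 0.08562885760014285 0.0187
```

View pics/top0.png

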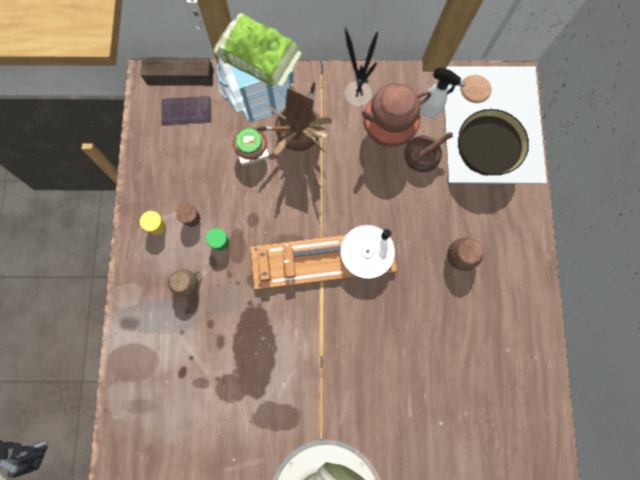

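View pics/side0.png

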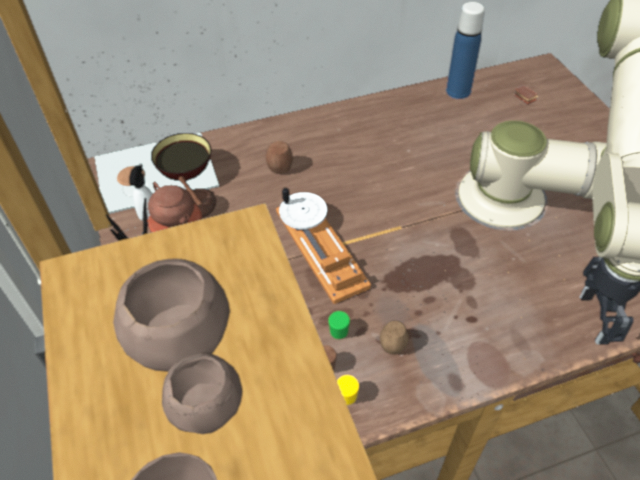

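Top view: the brown turned pieces are at (187,215), (183,283) and (465,253), and the green (217,240) and yellow (152,223) ones are look-alikes. (187,215) is clearly the smallest brown one, so it fits former_small. I'll confirm it in an enlarged crop.

Run:
```python
import cv2,numpy as np
t=cv2.imread("pics/top0.png")
a=cv2.resize(t[190:310,130:280],None,fx=3.2,fy=3.2,interpolation=cv2.INTER_CUBIC)[:300,:400]
a=cv2.resize(t[200:312,135:280],(400,309),interpolation=cv2.INTER_CUBIC)
b=cv2.resize(t[220:300,240:405],(800,388),interpolation=cv2.INTER_CUBIC)
a=cv2.resize(t[196:306,130:240],(400,400),interpolation=cv2.INTER_CUBIC)
s=cv2.imread("pics/side0.png")
a=cv2.resize(t[200:300,135:238],(206,200),interpolation=cv2.INTER_CUBIC)
c=cv2.resize(s[180:310,260:390],(200,200),interpolation=cv2.INTER_CUBIC)
d=cv2.resize(s[300:410,300:420],(218,200),interpolation=cv2.INTER_CUBIC)
out=np.zeros((600,800,3),np.uint8); out[:388]=b; out[390:590,:206]=a; out[390:590,220:420]=c; out[390:590,430:648]=d
cv2.imwrite("pics/crop1.png",out)
```

```text
(no output)
```

View pics/crop1.png

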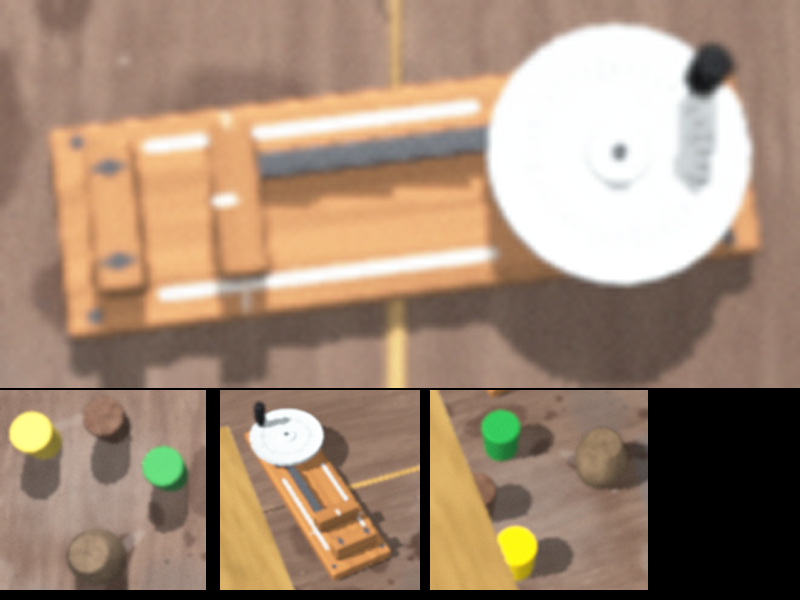

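Crop: the small dark brown former at (187,215) is the smallest of the three and isn't painted, so that's the one. The jaw is at about (288,261), covering most of the white line. The knob top is at about (386,234).

```bash
cat > h.py <<'E'
import cv2,numpy as np
from rig import env,optics
def ray(n,px,z):
    c=optics.calibration(n);T=np.array(c["T"]);f=240/np.tan(np.radians(c["fov_y"]/2))
    px=np.atleast_2d(px).astype(float)
    d=np.c_[(px[:,0]-c["cx"])/f,(px[:,1]-c["cy"])/f,np.ones(len(px))]@T[:3,:3].T
    return (T[:3,3]+d*((z-T[2,3])/d[:,2])[:,None])[:,:2]
def blob(mask,roi):
    x0,y0,x1,y1=roi; m=np.zeros_like(mask); m[y0:y1,x0:x1]=mask[y0:y1,x0:x1]
    cs,_=cv2.findContours(m,cv2.RETR_EXTERNAL,cv2.CHAIN_APPROX_NONE)
    return max(cs,key=cv2.contourArea)[:,0,:]
E
python3 - <<'E'
from h import *
im=cv2.imread("pics/top0.png");hsv=cv2.cvtColor(im,cv2.COLOR_BGR2HSV)
R=cv2.inRange
disc=blob(R(hsv,(0,0,190),(180,50,255)),(335,222,400,282)); h=cv2.convexHull(disc)[:,0]
(c,r)=cv2.minEnclosingCircle(ray("top",h,.051).astype(np.float32)); print("disc",c,r)
p=ray("top",[[240+620/4.848,220+152/4.848]],.053);print("hub",p)
org=blob(cv2.morphologyEx(R(hsv,(3,120,120),(20,255,255)),cv2.MORPH_CLOSE,np.ones((9,9))),(240,220,405,300))
rc=cv2.minAreaRect(ray("top",org,.02).astype(np.float32)*1000);print("jig",rc,cv2.boxPoints(rc).tolist())
kn=blob(R(hsv,(0,0,0),(180,255,70)),(375,222,400,248));
print("knob px",kn.min(0),kn.max(0),ray("top",[kn.mean(0)],.098),ray("top",[kn.mean(0)],.090))
for n,roi in(("small",(175,203,203,230)),("barrel",(165,265,200,298))):
    b=hsv[roi[1]:roi[3],roi[0]:roi[2]];print(n);print(b[::3,::2,2])
for name,lo,hi,roi in(("green",(50,150,60),(80,255,255),(200,225,235,255)),("yellow",(22,150,120),(35,255,255),(135,205,170,240))):
    b=blob(R(hsv,lo,hi),roi);print(name,ray("top",[b.mean(0)],.05),cv2.minEnclosingCircle(ray("top",b,.05).astype(np.float32)))
E
```

```text
disc (0.5307919979095459, -0.09224582463502884) 0.06182944029569626
hub [[ 0.52891313 -0.09363418]]
jig ((510.00341796875, 56.64491653442383), (99.73255157470703, 227.6793670654297), 7.3954033851623535) [[445.8989562988281, 163.11903381347656], [475.2049560546875, -62.6663818359375], [574.10791015625, -49.829200744628906], [544.8018798828125, 175.95620727539062]]
knob px [382 230] [390 238] [[ 0.55874245 -0.12741612]] [[ 0.56053811 -0.12868879]]
small
[[165 167 161 152 157 154 152 157 161 163 165 167 160 157]
 [169 165 155 159 162 161 154 157 156 151 160 167 161 155]
 [167 160 163 159 160 157 166 159 152 160 146 159 166 161]
 [180 160 157 162 158 159 151 148 153 159 143 105 160 165]
 [183 152 151 158 155 154 154 161 168 169 138  73 106 161]
 [178 153 146 154 163 159 157 161 170 147  84  63  84 156]
 [178 181 159 141 150 143 134 133 102  69  65  64  97 168]
 [183 186 187 182 134  84  69  64  62  62  70  89 104 155]
 [187 191 187 170 116 108 106 102  96  99 106 108 120 170]]
barrel
[[181 177 176 180 175 173 168 160 161 167 172 171 169 172 176 169 168 169]
 [180 177 178 178 178 171 165 
[... 255 characters left out ...]
3 109 134 148]
 [155 144 136 161 160 160 156 162 173 175 172 174 139 111 108 100 103 125]
 [152 140 133 162 165 167 165 170 177 176 170 161 121 107  99  87  81 112]
 [156 145 114 149 165 166 166 173 178 175 167 130  96  92  87  76  78 131]
 [163 153 135 104 138 161 165 173 170 153 118  96  89  85  81  74  87 142]
 [164 159 163 136  95  90  93  93  88  90  90  93  85  76  71  75  90 146]
 [161 164 163 147 102  93  87  86  87  86  80  77  75  74  77  76  81 140]]Traceback (most recent call last):
  File "<stdin>", line 14, in <module>
  File "h.py", line 11, in blob
    return max(cs,key=cv2.contourArea)[:,0,:]
           ~~~^^^^^^^^^^^^^^^^^^^^^^^^
ValueError: max() iterable argument is empty
```

Run:
```python
from h import *
im=cv2.imread("pics/top0.png");hsv=cv2.cvtColor(im,cv2.COLOR_BGR2HSV)
C=lambda x,y:[240+x/4.848,220+y/4.848]
print("bed BR,BL",ray("top",[C(757,245),C(72,335)],.02))
print("fence face top/jaw face top/jaw back",ray("top",[C(140,215),C(212,200),C(262,195)],.052))
print("marks",ray("top",[C(226,118),C(248,297)],.02))
print("knob ctr",ray("top",[C(712,66)],.098))
for n,(x,y) in dict(green=(217,239),yellow=(152,222),barrel=(183,282),small=(187,214)).items(): print(n,ray("top",[[x,y]],.05))
out=[]
for ch in range(3):
    e=cv2.resize(hsv[195:240,165:215,ch],(260,234),interpolation=cv2.INTER_CUBIC);out.append(cv2.normalize(e,None,0,255,cv2.NORM_MINMAX))
for w in (20,24):
    m=np.zeros((480,640),np.uint8);sub=im.copy()
    cv2.grabCut(sub[190:245,160:210].copy(),(mm:=m[190:245,160:210].copy()),(187-160-w//2,214-190-w//2,w,w),np.zeros((1,65)),np.zeros((1,65)),8,cv2.GC_INIT_WITH_RECT)
    cs,_=cv2.findContours(((mm&1)*255).astype(np.uint8),cv2.RETR_EXTERNAL,cv2.CHAIN_APPROX_NONE);c=max(cs,key=len)[:,0]+[160,190];print(w,c.min(0),c.max(0))
v=np.hstack(out);big=cv2.resize(im[195:240,165:215],(780,360),interpolation=cv2.INTER_CUBIC)[:, :]
big=cv2.resize(im[195:240,165:215],(400,360),interpolation=cv2.INTER_NEAREST)
o=np.zeros((600,800,3),np.uint8);o[:234,:780]=cv2.cvtColor(v,cv2.COLOR_GRAY2BGR);o[236:596,:400]=big;o[236:596,400:]=cv2.resize(im[225:280,240:300],(400,360),interpolation=cv2.INTER_NEAREST)
cv2.imwrite("pics/crop2.png",o)
```

```text
bed BR,BL [[ 0.49051349 -0.16160232]
 [ 0.44649594  0.16147653]]
fence face top/jaw face top/jaw back [[0.49865354 0.12767966]
 [0.50578443 0.09467767]
 [0.50821811 0.0716726 ]]
marks [[0.55074035 0.09085045]
 [0.46476119 0.07908517]]
knob ctr [[ 0.55970831 -0.12999492]]
green [[0.55635156 0.24646519]]
yellow [[0.59524193 0.39618782]]
barrel [[0.45856517 0.31734019]]
small [[0.61441577 0.31766808]]
20 [177 204] [196 223]
24 [177 204] [198 225]
```

View pics/crop2.png

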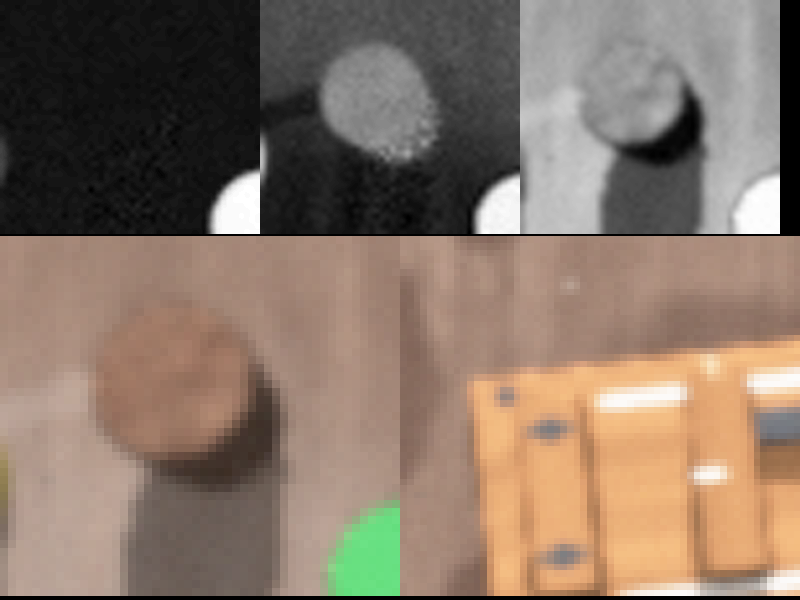

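```bash
cat >> h.py <<'E'
TH=np.radians(7.6); X=np.array([np.cos(TH),np.sin(TH),0]); Y=np.array([-X[1],X[0],0]); O=np.array([.5165,.015,0])
AX=O-.110*Y
def go(p):
    s=env.observe();R=np.array(s["tool_rot"]);u=R.T@(np.array(p)-s["position"])/.04
    roll=-(np.degrees(TH-np.arctan2(R[1,1],R[0,1])))/5
    print("t",round(s["time_s"],2),"pos",np.round(s["position"],4),"units",np.round(u,3),"roll",round(roll,2),"F",np.round(s["ft_force"],1),"w",round(s["grip_width"],4),"gf",np.round(s["gripper_force"],1))
E
python3 - <<'E'
from h import *
def r(n,px):
    c=optics.calibration(n);T=np.array(c["T"]);f=240/np.tan(np.radians(c["fov_y"]/2))
    return T[:3,3],T[:3,:3]@[(px[0]-c["cx"])/f,(px[1]-c["cy"])/f,1]
a,u=r("top",(118,60));b,v=r("side",(265,207))
k=np.linalg.lstsq(np.c_[u,-v],b-a,rcond=None)[0];print("shelf corner",a+k[0]*u,b+k[1]*v)
go([.5605,-.131,.14])
E
python3 -m jog '[{"linear":[0,0,0],"roll":1},{"linear":[0,0,0],"roll":1},{"linear":[0,0,0],"roll":1},{"linear":[0,0,0],"roll":1},{"linear":[0,0,0],"roll":1},{"linear":[0,0,0],"roll":1},{"linear":[0,0,0],"roll":1},{"linear":[0,0,0],"roll":1},{"linear":[0,0,0],"roll":1},{"linear":[0,0,0],"roll":1},{"linear":[0,0,0],"roll":1},{"linear":[0,0,0],"roll":1}]' 0 60
python3 -c "from h import *;go([.5605,-.131,.14])"
```

```text
shelf corner [0.70430932 0.29065857 0.50803425] [0.70181863 0.29213215 0.50711098]
t 0.1 pos [0.1728 0.5219 0.2308] units [-14.334 -12.444   2.281] roll 12.81 F [ 0.4 -0.4 -0.4] w 0.0856 gf 0.0
time_s: 1.1
position: [0.1728, 0.522, 0.2309]
tool_rot: [[-0.198, 0.98, -0.0], [0.98, 0.198, -0.001], [-0.001, -0.001, -1.0]]
ft_force: [-0.5, 0.8, 0.3]
grip_width: 0.0428
gripper_force: 0.0
t 1.1 pos [0.1728 0.522  0.2309] units [-17.919   6.266   2.282] roll 0.77 F [-0.5  0.8  0.3] w 0.0428 gf 0.0
```

```bash
python3 -m jog '[{"linear":[-0.5,0.17,0],"roll":0.77},{"linear":[-0.95,0.33,0],"roll":0},{"linear":[-0.95,0.33,0],"roll":0},{"linear":[-0.95,0.33,0],"roll":0},{"linear":[-0.95,0.33,0],"roll":0},{"linear":[-0.95,0.33,0],"roll":0},{"linear":[-0.95,0.33,0],"roll":0},{"linear":[-0.95,0.33,0],"roll":0},{"linear":[-0.95,0.33,0],"roll":0},{"linear":[-0.95,0.33,0],"roll":0},{"linear":[-0.95,0.33,0],"roll":0},{"linear":[-0.95,0.33,0],"roll":0}]'
python3 -c "from h import *;go([.5605,-.131,.14])"
```

```text
time_s: 2.1
position: [0.3846, 0.1076, 0.2313]
tool_rot: [[-0.136, 0.991, -0.0], [0.991, 0.136, 0.0], [0.0, -0.0, -1.0]]
ft_force: [0.1, 1.5, 0.3]
grip_width: 0.0427
gripper_force: 0.0
t 2.1 pos [0.3846 0.1076 0.2313] units [-6.508  3.545  2.282] roll 0.04 F [0.1 1.5 0.3] w 0.0427 gf 0.0
```

```bash
python3 -m jog '[{"linear":[-0.9,0.4,0.2],"roll":0},{"linear":[-0.9,0.4,0.2],"roll":0},{"linear":[-0.9,0.4,0.2],"roll":0},{"linear":[-0.9,0.4,0.2],"roll":0},{"linear":[-0.9,0.4,0.2],"roll":0},{"linear":[-0.8,0.5,0.2],"roll":0},{"linear":[-0.4,0.4,0],"roll":0},{"linear":[0,0,0],"roll":0},{"linear":[0,0,0],"roll":0}]'
python3 - <<'E'
from h import *
go([.5605,-.131,.14])
im=optics.get_image("side");cv2.imwrite("pics/s1.png",cv2.resize(im[170:270,240:380,::-1],(700,500),interpolation=cv2.INTER_CUBIC))
E
```

```text
time_s: 2.85
position: [0.5304, -0.1011, 0.1825]
tool_rot: [[-0.135, 0.991, -0.001], [0.991, 0.135, 0.001], [0.001, -0.001, -1.0]]
ft_force: [-1.5, 0.2, 0.0]
grip_width: 0.0428
gripper_force: 0.0
t 2.85 pos [ 0.5304 -0.1011  0.1825] units [-0.843  0.645  1.06 ] roll 0.03 F [-1.5  0.2  0. ] w 0.0428 gf 0.0
```

View pics/s1.png

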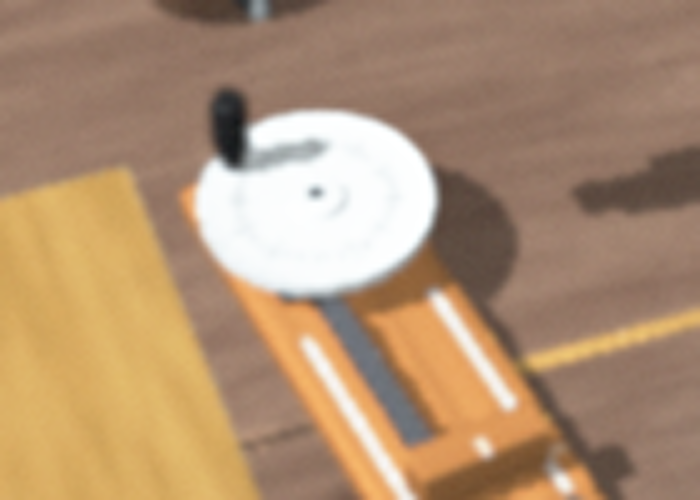

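Side crop: the knob stands at about (231,128), which is (286,196) in the full picture. The disc is clear, and the gripper is just above the frame.

Run:
```python
from h import *
print(ray("side",[[286,189.5]],.094),ray("side",[[286.2,195.6]],.077),ray("side",[[240+315/5,170+191/5]],.053),AX)
go([.5605,-.131,.062])
```

```text
[[ 0.56098494 -0.13224991]] [[ 0.56287452 -0.12767012]] [[ 0.53017319 -0.09296063]] [ 0.5310482  -0.09403371  0.        ]
t 2.9 pos [ 0.5299 -0.1003  0.1828] units [-0.868  0.657  3.019] roll 0.04 F [-0.6  0.2  0.2] w 0.0431 gf 0.0
```

```bash
python3 -m jog '[{"linear":[-0.44,0.33,0],"roll":0},{"linear":[-0.43,0.33,0],"roll":0},{"linear":[0,0,0.8],"roll":0},{"linear":[0,0,0.8],"roll":0},{"linear":[0,0,0.8],"roll":0},{"linear":[0,0,0.62],"roll":0},{"linear":[0,0,0],"roll":0}]'
python3 -c "from h import *;go([.5605,-.131,.062])"
python3 -m jog '[{"linear":[0,0,0],"roll":0},{"linear":[0,0,0],"roll":0},{"linear":[0,0,0],"roll":0},{"linear":[0,0,0],"roll":0}]' -1 40
python3 -c "from h import *;go([.5605,-.131,.062])"
```

```text
time_s: 3.48
position: [0.5584, -0.1293, 0.0586]
tool_rot: [[-0.137, 0.991, -0.008], [0.991, 0.137, 0.004], [0.005, -0.007, -1.0]]
ft_force: [-0.2, 0.7, -0.6]
grip_width: 0.0429
gripper_force: 0.0
t 3.48 pos [ 0.5584 -0.1293  0.0586] units [-0.049  0.047 -0.087] roll 0.06 F [-0.2  0.7 -0.6] w 0.0429 gf 0.0
time_s: 3.82
position: [0.5619, -0.1314, 0.0644]
tool_rot: [[-0.136, 0.991, 0.003], [0.991, 0.136, -0.001], [-0.002, 0.003, -1.0]]
ft_force: [-1.0, -0.4, 3.6]
grip_width: 0.0188
gripper_force: 39.7
t 3.82 pos [ 0.5619 -0.1314  0.0644] units [ 0.016 -0.033  0.06 ] roll 0.05 F [-1.  -0.4  3.6] w 0.0188 gf 39.7
```

```bash
cat >> h.py <<'E'
AXC=np.array([.530,-.0935])
def arc(total,n,c=AXC):
    s=env.observe();R=np.array(s["tool_rot"]);d=np.array(s["position"])[:2]-c;a=np.arctan2(d[1],d[0]);r=np.hypot(*d)
    p=np.array(s["position"])[:2]; print("ang",round(np.degrees(a),1),"r",round(r,4),"F",np.round(s["ft_force"],1),"t",round(s["time_s"],2))
    for i in range(1,n+1):
        b=a+np.radians(total)*i/n; q=c+.05*np.array([np.cos(b),np.sin(b)]); u=(R[:2,:2].T@(q-p))/.04; print(np.round(u,2).tolist()); p=q
E
python3 -c "from h import *;arc(84,8)"
```

```text
ang -49.9 r 0.0496 F [-1.  -0.4  3.6] t 3.82
[0.13, 0.19]
[0.17, 0.15]
[0.19, 0.12]
[0.21, 0.08]
[0.22, 0.04]
[0.23, 0.0]
[0.22, -0.04]
[0.21, -0.08]
```

```bash
python3 -m jog '[{"linear":[0.13,0.19,0],"roll":0},{"linear":[0.17,0.15,0],"roll":0},{"linear":[0.19,0.12,0],"roll":0},{"linear":[0.21,0.08,0],"roll":0}]'
python3 -c "from h import *;arc(42,4)"
```

```text
time_s: 4.15
position: [0.5805, -0.1017, 0.0643]
tool_rot: [[-0.136, 0.991, 0.003], [0.991, 0.136, -0.004], [-0.004, 0.003, -1.0]]
ft_force: [-0.7, -5.9, 6.8]
grip_width: 0.0189
gripper_force: 40.2
ang -9.2 r 0.0511 F [-0.7 -5.9  6.8] t 4.15
[0.23, 0.02]
[0.23, 0.01]
[0.23, -0.04]
[0.22, -0.08]
```

```bash
python3 -m jog '[{"linear":[0.22,0.03,-0.02],"roll":0},{"linear":[0.23,0.0,0],"roll":0},{"linear":[0.22,-0.04,0],"roll":0},{"linear":[0.21,-0.08,0],"roll":0},{"linear":[0,0,0],"roll":0}]'
python3 - <<'E'
from h import *
arc(15,1)
im=optics.get_image("top");cv2.imwrite("pics/t2.png",cv2.resize(im[215:305,235:355,::-1],(800,600),interpolation=cv2.INTER_CUBIC))
E
```

```text
time_s: 4.57
position: [0.5733, -0.0653, 0.065]
tool_rot: [[-0.137, 0.991, 0.008], [0.991, 0.137, -0.001], [-0.003, 0.008, -1.0]]
ft_force: [8.1, 2.3, -0.1]
grip_width: 0.0191
gripper_force: 39.6
ang 33.1 r 0.0517 F [ 8.1  2.3 -0.1] t 4.57
[0.26, -0.22]
```

View pics/t2.png

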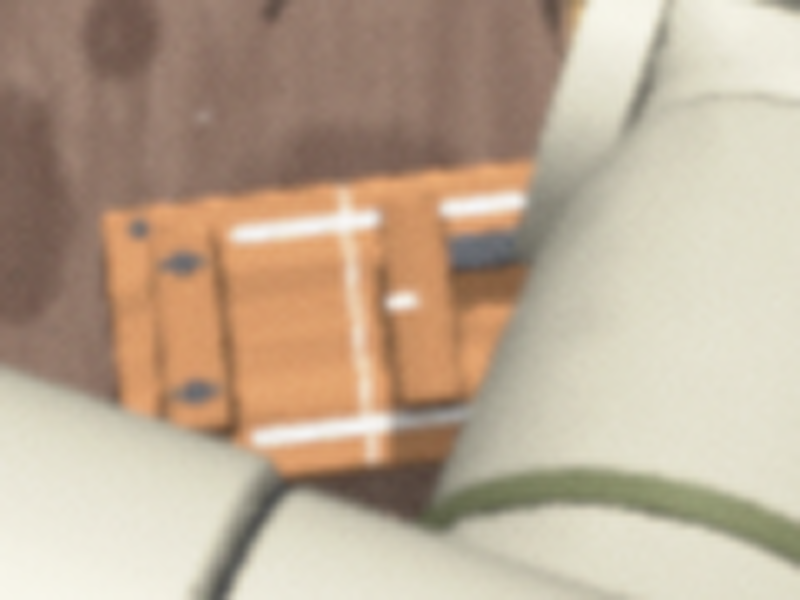

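Top crop: the white line runs from (345,195) to (373,455). The jaw's face edge is at about (386,300), already past the line. The fence face is at about (224,330).

Run:
```python
from h import *
C=lambda x,y:[235+x/6.6667,215+y/6.6667]
def jy(px,z):
    p=ray("top",[px],z)[0]-O[:2]; return (p@X[:2]*1000).round(1),(p@Y[:2]*1000).round(1)
print("line",jy(C(345,195),.02),jy(C(373,455),.02),"jaw",jy(C(380,250),.052),jy(C(391,375),.052),"back",jy(C(448,250),.052),"fence",jy(C(219,260),.052),jy(C(236,410),.052),"fence back",jy(C(158,265),.052))
```

```text
line (np.float64(44.1), np.float64(70.3)) (np.float64(-47.3), np.float64(71.4)) jaw (np.float64(17.3), np.float64(59.7)) (np.float64(-25.3), np.float64(61.1)) back (np.float64(14.4), np.float64(37.0)) fence (np.float64(20.8), np.float64(113.8)) (np.float64(-30.3), np.float64(113.7)) fence back (np.float64(21.7), np.float64(134.3))
```

```bash
python3 -m jog '[{"linear":[0,0,0],"roll":0},{"linear":[0,0,0],"roll":0},{"linear":[0,0,-0.6],"roll":0},{"linear":[0,0,-0.9],"roll":0},{"linear":[0,0,-0.9],"roll":0},{"linear":[0,0,-0.6],"roll":0}]' 0
python3 - <<'E'
from h import *
im=cv2.imread("pics/top0.png");s=cv2.cvtColor(im,cv2.COLOR_BGR2HSV)
roi=(s[190:245,160:210,1]).astype(np.uint8)
p=ray("top",[[186.9,213.25]],.052)[0];print(p)
# outer body incl. dark side: darker/saturated vs table
t,m=cv2.threshold(cv2.GaussianBlur(roi,(3,3),0)[:40,:42],0,255,cv2.THRESH_OTSU);cs,_=cv2.findContours(m,cv2.RETR_EXTERNAL,cv2.CHAIN_APPROX_NONE);c=max(cs,key=len)[:,0]+[160,190];print(t,c.min(0),c.max(0))
go([*p,.20])
E
```

```text
time_s: 5.12
position: [0.5709, -0.0663, 0.1867]
tool_rot: [[-0.136, 0.991, 0.003], [0.991, 0.136, -0.001], [-0.001, 0.003, -1.0]]
ft_force: [0.3, -0.3, 0.3]
grip_width: 0.0432
gripper_force: 0.0
[0.61564448 0.31742344]
81.0 [177 204] [197 224]
t 5.12 pos [ 0.5709 -0.0663  0.1867] units [ 9.351  2.414 -0.34 ] roll 0.04 F [ 0.3 -0.3  0.3] w 0.0432 gf 0.0
```

```bash
python3 -m jog '[{"linear":[0.5,0.13,0],"roll":0},{"linear":[0.95,0.25,0],"roll":0},{"linear":[0.95,0.25,0],"roll":0},{"linear":[0.95,0.25,0],"roll":0},{"linear":[0.95,0.25,0],"roll":0},{"linear":[0.95,0.25,0],"roll":0},{"linear":[0.95,0.25,0],"roll":0},{"linear":[0.95,0.25,0],"roll":0},{"linear":[0.95,0.25,0],"roll":0},{"linear":[0.9,0.2,0],"roll":0},{"linear":[0.35,0.08,0],"roll":0},{"linear":[0,0,0],"roll":0}]' 1
python3 - <<'E'
from h import *
go([.6156,.3174,.012])
im=optics.get_image("top");cv2.imwrite("pics/t3.png",cv2.resize(im[170:290,120:280,::-1],(800,600),interpolation=cv2.INTER_CUBIC))
E
```

```text
time_s: 6.12
position: [0.6142, 0.321, 0.1825]
tool_rot: [[-0.14, 0.99, -0.001], [0.99, 0.14, 0.0], [0.0, -0.001, -1.0]]
ft_force: [0.9, 0.6, -0.7]
grip_width: 0.0857
gripper_force: 0.0
t 6.12 pos [0.6142 0.321  0.1825] units [-0.096  0.027  4.262] roll 0.09 F [ 0.9  0.6 -0.7] w 0.0857 gf 0.0
```

View pics/t3.png

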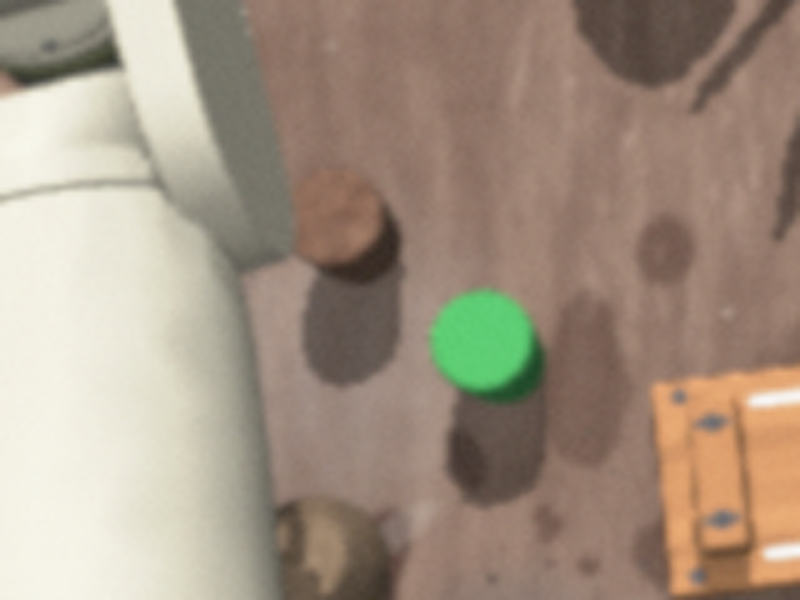

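Top crop: the small former (338,220) and green (485,340) are unmoved, and the arm is above and to the left. Next I descend.

```bash
python3 -m jog '[{"linear":[-0.1,0.03,0.5],"roll":0},{"linear":[0,0,0.8],"roll":0},{"linear":[0,0,0.8],"roll":0},{"linear":[0,0,0.8],"roll":0},{"linear":[0,0,0.7],"roll":0},{"linear":[0,0,0.5],"roll":0},{"linear":[0,0,0.16],"roll":0},{"linear":[0,0,0],"roll":0}]' 1
python3 -c "from h import *;go([.6156,.3174,.012])"
python3 -m jog '[{"linear":[0,0,0],"roll":0},{"linear":[0,0,0],"roll":0},{"linear":[0,0,0],"roll":0},{"linear":[0,0,0],"roll":0},{"linear":[0,0,0],"roll":0}]' -1 35
python3 -c "from h import *;go([.6156,.3174,.012])"
```

```text
time_s: 6.83
position: [0.6162, 0.3122, 0.0115]
tool_rot: [[-0.135, 0.991, -0.003], [0.991, 0.135, -0.001], [-0.001, -0.003, -1.0]]
ft_force: [0.6, 0.7, 1.0]
grip_width: 0.0854
gripper_force: 0.0
t 6.83 pos [0.6162 0.3122 0.0115] units [ 0.132  0.002 -0.012] roll 0.03 F [0.6 0.7 1. ] w 0.0854 gf 0.0
time_s: 7.25
position: [0.6176, 0.3137, 0.0147]
tool_rot: [[-0.136, 0.991, 0.003], [0.991, 0.136, 0.001], [0.0, 0.003, -1.0]]
ft_force: [-0.6, -0.9, 5.8]
grip_width: 0.0449
gripper_force: 35.1
t 7.25 pos [0.6176 0.3137 0.0147] units [ 0.098 -0.036  0.068] roll 0.05 F [-0.6 -0.9  5.8] w 0.0449 gf 35.1
```

```bash
python3 -m jog '[{"linear":[0,0,-0.4],"roll":0},{"linear":[0,0,-0.8],"roll":0},{"linear":[0,0,-0.9],"roll":0},{"linear":[0,0,-0.9],"roll":0},{"linear":[0,0,-0.5],"roll":0},{"linear":[0,0,0],"roll":0},{"linear":[0,0,0],"roll":0}]'
python3 -c "from h import *;p=O+.0846*Y;print(p);go([p[0],p[1],.034])"
```

```text
time_s: 7.83
position: [0.6168, 0.3136, 0.1539]
tool_rot: [[-0.136, 0.991, 0.002], [0.991, 0.136, 0.001], [0.0, 0.002, -1.0]]
ft_force: [0.0, -0.7, -1.1]
grip_width: 0.0452
gripper_force: 36.0
[0.50531111 0.09885683 0.        ]
t 7.83 pos [0.6168 0.3136 0.1539] units [-4.94 -3.5   2.99] roll 0.05 F [ 0.  -0.7 -1.1] w 0.0452 gf 36.0
```

```bash
python3 -m jog '[{"linear":[-0.3,-0.2,0],"roll":0},{"linear":[-0.7,-0.5,0],"roll":0},{"linear":[-0.7,-0.5,0],"roll":0},{"linear":[-0.7,-0.5,0],"roll":0},{"linear":[-0.7,-0.5,0],"roll":0},{"linear":[-0.7,-0.5,0],"roll":0},{"linear":[-0.7,-0.5,0],"roll":0},{"linear":[-0.44,-0.3,0.4],"roll":0},{"linear":[0,0,0.8],"roll":0},{"linear":[0,0,0.6],"roll":0},{"linear":[0,0,0],"roll":0},{"linear":[0,0,0],"roll":0}]'
python3 - <<'E'
from h import *
p=O+.0846*Y;go([p[0],p[1],.0347])
im=optics.get_image("side");b=cv2.resize(im[230:310,280:400,::-1],(800,533),interpolation=cv2.INTER_CUBIC);cv2.imwrite("pics/s4.png",b)
E
```

```text
time_s: 8.83
position: [0.504, 0.0987, 0.0797]
tool_rot: [[-0.136, 0.991, -0.004], [0.991, 0.136, 0.0], [0.001, -0.004, -1.0]]
ft_force: [-0.7, -0.1, 0.6]
grip_width: 0.0445
gripper_force: 36.2
t 8.83 pos [0.504  0.0987 0.0797] units [-1.000e-03  3.900e-02  1.124e+00] roll 0.04 F [-0.7 -0.1  0.6] w 0.0445 gf 36.2
```

View pics/s4.png

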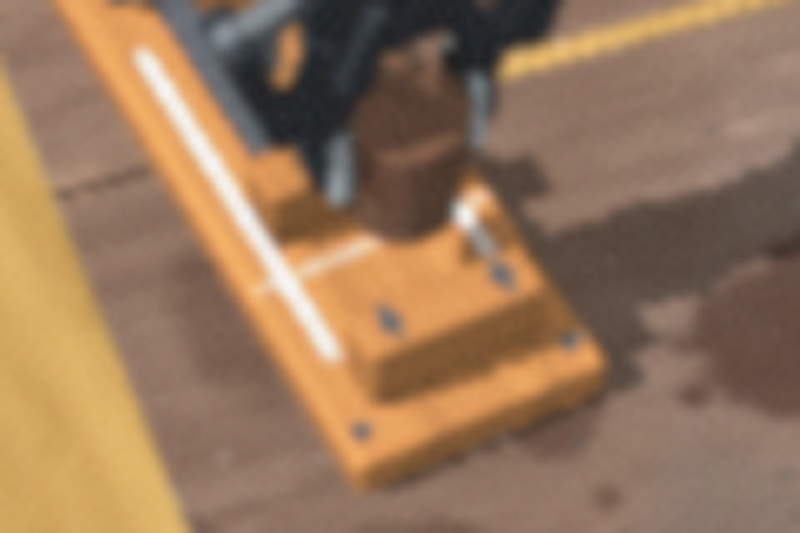

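Side crop: the former hangs upright between the pads above the bed. Its base edge spans (357..450, 205) and its near edge is at (405,240). The white line is on the left and the jaw is behind.

Run:
```python
from h import *
C=lambda x,y:[280+x/6.6667,230+y/6.6667]
tcp=np.array(env.observe()["position"])
for z in(.062,.065,.068):
    n=ray("side",[C(405,240)],z)[0];
    for r in(.017,.020):
        c=n-r*np.array([.36,.93]);d=c-O[:2];print(z,r,"jig xy",(d@X[:2]*1e3).round(1),(d@Y[:2]*1e3).round(1))
# left/right mid-body: silhouette mid line
l,r_=ray("side",[C(354,190),C(458,190)],.072);print("mid silhouette",((l+r_)/2-O[:2])@X[:2],((l+r_)/2-O[:2])@Y[:2],np.hypot(*(l-r_)))
d=tcp-O;print("tcp jig",d@X,d@Y)
```

```text
0.062 0.017 jig xy -3.3 90.6
0.062 0.02 jig xy -4.7 88.0
0.065 0.017 jig xy -2.2 92.7
0.065 0.02 jig xy -3.6 90.0
0.068 0.017 jig xy -1.0 94.7
0.068 0.02 jig xy -2.5 92.0
mid silhouette -0.0021164203118296254 0.09291954335035275 0.03643021069927265
tcp jig -0.00039201647438381025 0.08460925686421517
```

```bash
python3 -m jog '[{"linear":[-0.06,0.04,0.2],"roll":0},{"linear":[0,0,0.3],"roll":0},{"linear":[0,0,0.25],"roll":0},{"linear":[0,0,0.15],"roll":0},{"linear":[0,0,0.1],"roll":0},{"linear":[0,0,0],"roll":0},{"linear":[0,0,0],"roll":0}]'
python3 -c "from h import *;p=O+.0826*Y;go([p[0],p[1],.0347])"
```

```text
time_s: 9.47
position: [0.5072, 0.0966, 0.0413]
tool_rot: [[-0.136, 0.991, 0.001], [0.991, 0.136, -0.0], [-0.0, 0.001, -1.0]]
ft_force: [0.0, 0.3, 0.4]
grip_width: 0.0446
gripper_force: 36.2
t 9.47 pos [0.5072 0.0966 0.0413] units [ 0.013 -0.039  0.165] roll 0.05 F [0.  0.3 0.4] w 0.0446 gf 36.2
```

```bash
python3 -m jog '[{"linear":[0,0,0.08],"roll":0},{"linear":[0,0,0.04],"roll":0},{"linear":[0,0,0],"roll":0},{"linear":[0,0,0],"roll":0}]'
python3 -m jog '[{"linear":[0,0,0.03],"roll":0},{"linear":[0,0,0],"roll":0},{"linear":[0,0,0],"roll":0}]'
python3 -m jog '[{"linear":[0,0,0.02],"roll":0},{"linear":[0,0,0],"roll":0},{"linear":[0,0,0],"roll":0}]'
```

```text
time_s: 9.8
position: [0.5069, 0.0965, 0.0362]
tool_rot: [[-0.136, 0.991, 0.0], [0.991, 0.136, -0.0], [-0.0, 0.0, -1.0]]
ft_force: [-0.9, 0.8, -1.3]
grip_width: 0.045
gripper_force: 36.2
time_s: 10.05
position: [0.5069, 0.0965, 0.0349]
tool_rot: [[-0.136, 0.991, -0.0], [0.991, 0.136, 0.0], [0.0, -0.0, -1.0]]
ft_force: [0.5, 0.7, -0.9]
grip_width: 0.0451
gripper_force: 36.2
time_s: 10.3
position: [0.5071, 0.0965, 0.0347]
tool_rot: [[-0.136, 0.991, 0.001], [0.991, 0.136, -0.0], [-0.0, 0.001, -1.0]]
ft_force: [-1.9, -0.4, 4.8]
grip_width: 0.0449
gripper_force: 36.4
```

```bash
python3 -m jog '[{"linear":[0,0,0],"roll":0},{"linear":[0,0,0],"roll":0},{"linear":[0,0,0],"roll":0},{"linear":[0,0,0],"roll":0},{"linear":[0,0,-0.2],"roll":0},{"linear":[0,0,-0.5],"roll":0},{"linear":[0,0,-0.9],"roll":0},{"linear":[0,0,-0.9],"roll":0},{"linear":[0,0,-0.9],"roll":0},{"linear":[0,0,-0.4],"roll":0},{"linear":[0,0,0],"roll":0}]' 1
python3 - <<'E'
from h import *
from scipy.optimize import least_squares as L
P=np.array([[.5619,-.1314],[.5805,-.1017],[.5733,-.0653]])
print(L(lambda c:np.hypot(*(P-c).T)-.05,[.53,-.0935]).x)
go([.5725,-.0655,.1])
im=optics.get_image("side");cv2.imwrite("pics/s5.png",cv2.resize(im[190:310,260:400,::-1],(700,600),interpolation=cv2.INTER_CUBIC))
E
```

```text
time_s: 11.22
position: [0.5083, 0.0966, 0.1907]
tool_rot: [[-0.136, 0.991, 0.008], [0.991, 0.136, -0.0], [-0.001, 0.008, -1.0]]
ft_force: [0.3, -0.0, -0.9]
grip_width: 0.0855
gripper_force: 0.0
[ 0.53123237 -0.09208271]
t 11.22 pos [0.5083 0.0966 0.1907] units [-4.229  1.018  2.281] roll 0.05 F [ 0.3 -0.  -0.9] w 0.0855 gf 0.0
```

View pics/s5.png

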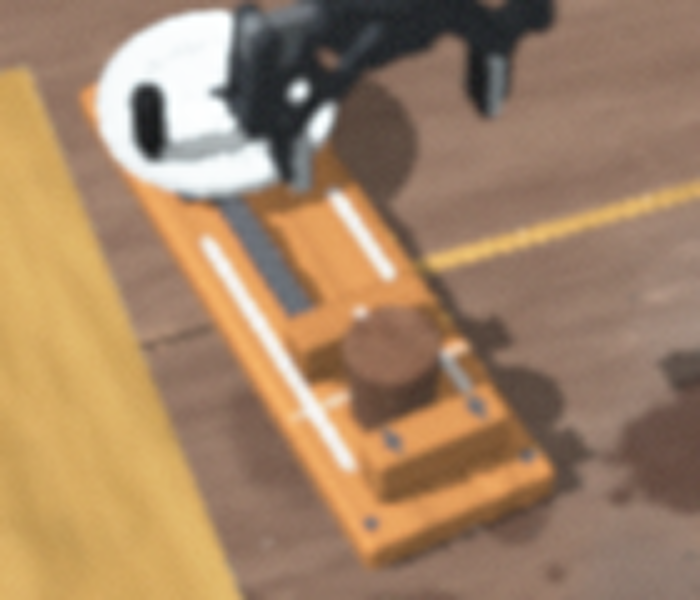

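Side crop: the former stands upright at (392,365), between jaw and fence. The knob is at (148,120). Next I go to the knob.

```bash
python3 -m jog '[{"linear":[-0.4,0.1,0],"roll":0},{"linear":[-0.8,0.2,0],"roll":0},{"linear":[-0.8,0.2,0],"roll":0},{"linear":[-0.8,0.2,0],"roll":0},{"linear":[-0.8,0.2,0],"roll":0},{"linear":[-0.63,0.12,0],"roll":0},{"linear":[0,0,0.5],"roll":0},{"linear":[0,0,0.5],"roll":0},{"linear":[0,0,0],"roll":0},{"linear":[0,0,0],"roll":0}]' 0
python3 -c "from h import *;print(ray('side',[[260+148/5,190+122/5]],.077));go([.5725,-.0655,.064])"
```

```text
time_s: 12.1
position: [0.5696, -0.0653, 0.1447]
tool_rot: [[-0.136, 0.991, -0.004], [0.991, 0.136, 0.001], [0.002, -0.004, -1.0]]
ft_force: [0.9, -0.4, 0.2]
grip_width: 0.0425
gripper_force: 0.0
[[ 0.57415134 -0.06286919]]
t 12.1 pos [ 0.5696 -0.0653  0.1447] units [-0.018  0.08   2.018] roll 0.04 F [ 0.9 -0.4  0.2] w 0.0425 gf 0.0
```

```bash
python3 -m jog '[{"linear":[0,0.07,0.5],"roll":0},{"linear":[0,0,0.6],"roll":0},{"linear":[0,0,0.5],"roll":0},{"linear":[0,0,0.4],"roll":0},{"linear":[0,0,0],"roll":0},{"linear":[0,0,0],"roll":0}]'
python3 -m jog '[{"linear":[0,0,0],"roll":0},{"linear":[0,0,0],"roll":0},{"linear":[0,0,0],"roll":0},{"linear":[0,0,0],"roll":0},{"linear":[0,0,0],"roll":0}]' -1 40
python3 -c "from h import *;arc(-48,8,np.array([.5312,-.0921]))"
```

```text
time_s: 12.6
position: [0.5734, -0.0649, 0.0668]
tool_rot: [[-0.137, 0.991, -0.0], [0.991, 0.137, -0.0], [-0.0, -0.0, -1.0]]
ft_force: [-0.0, 0.4, 0.4]
grip_width: 0.0424
gripper_force: 0.0
time_s: 13.02
position: [0.574, -0.0653, 0.0675]
tool_rot: [[-0.136, 0.991, 0.003], [0.991, 0.136, -0.001], [-0.001, 0.003, -1.0]]
ft_force: [0.8, 1.0, 7.3]
grip_width: 0.0187
gripper_force: 39.5
ang 32.1 r 0.0505 F [0.8 1.  7.3] t 13.02
[-0.13, 0.04]
[-0.13, 0.03]
[-0.13, 0.02]
[-0.13, 0.01]
[-0.13, -0.01]
[-0.13, -0.02]
[-0.13, -0.03]
[-0.12, -0.05]
```

```bash
cat >> h.py <<'E'
def feel(n=10):
    c=np.array([.5312,-.0921]);F=[];Pp=[]
    for i in range(n):
        optics.get_image("side");s=env.observe();F.append(s["ft_force"]);Pp.append(s["position"])
    f=np.mean(F,0);p=np.mean(Pp,0);d=p[:2]-c;a=np.arctan2(d[1],d[0]);t=np.array([-np.sin(a),np.cos(a)])
    T=np.array(F)[:,:2]@t
    print("ang %.2f r %.1f tang %.2f+-%.2f rad %.2f fz %.1f t %.2f"%(np.degrees(a),np.hypot(*d)*1e3,T.mean(),T.std()/n**.5,f[:2]@d/np.hypot(*d),f[2],s["time_s"]))
E
python3 -m jog '[{"linear":[-0.13,0.04,-0.03],"roll":0},{"linear":[-0.13,0.03,0],"roll":0},{"linear":[-0.13,0.02,0],"roll":0}]'
python3 -m jog '[{"linear":[-0.13,0.01,0],"roll":0},{"linear":[-0.13,-0.01,0],"roll":0}]'
python3 -c "from h import *;feel();arc(-12,4,np.array([.5312,-.0921]))"
```

```text
time_s: 13.27
position: [0.5799, -0.0806, 0.0679]
tool_rot: [[-0.136, 0.991, 0.003], [0.991, 0.136, -0.0], [-0.001, 0.003, -1.0]]
ft_force: [3.3, 1.2, 2.7]
grip_width: 0.0185
gripper_force: 39.8
time_s: 13.43
position: [0.5812, -0.0903, 0.0678]
tool_rot: [[-0.136, 0.991, 0.002], [0.991, 0.136, 0.001], [0.001, 0.002, -1.0]]
ft_force: [5.3, 6.2, 3.8]
grip_width: 0.0183
gripper_force: 40.0
ang 1.28 r 50.0 tang 2.41+-0.27 rad 5.13 fz 3.4 t 13.93
ang 1.3 r 0.05 F [5.9 2.2 3.4] t 13.93
[-0.06, -0.01]
[-0.06, -0.01]
[-0.06, -0.02]
[-0.06, -0.02]
```

```bash
python3 -m jog '[{"linear":[-0.06,0.01,0],"roll":0},{"linear":[-0.06,-0.01,0],"roll":0},{"linear":[-0.06,-0.02,0],"roll":0},{"linear":[-0.06,-0.02,0],"roll":0}]'
python3 -c "from h import *;feel(5)"
python3 -m jog '[{"linear":[-0.02,0,0],"roll":0},{"linear":[-0.02,-0.01,0],"roll":0}]'
python3 -c "from h import *;feel(6);arc(-4,4,np.array([.5312,-.0921]))"
```

```text
time_s: 14.27
position: [0.5806, -0.1, 0.0677]
tool_rot: [[-0.136, 0.991, 0.002], [0.991, 0.136, 0.001], [0.001, 0.002, -1.0]]
ft_force: [5.3, 6.1, 3.8]
grip_width: 0.0186
gripper_force: 39.9
ang -9.50 r 50.0 tang 4.37+-0.08 rad 3.36 fz 3.6 t 14.52
time_s: 14.68
position: [0.5803, -0.1016, 0.0677]
tool_rot: [[-0.136, 0.991, 0.001], [0.991, 0.136, 0.001], [0.001, 0.001, -1.0]]
ft_force: [4.6, 5.3, 3.4]
grip_width: 0.0189
gripper_force: 40.0
ang -11.13 r 50.1 tang 5.35+-0.31 rad 2.79 fz 3.6 t 14.98
ang -11.1 r 0.0501 F [3.3 4.  2.8] t 14.98
[-0.02, -0.01]
[-0.02, -0.01]
[-0.02, -0.01]
[-0.02, -0.01]
```

```bash
python3 -m jog '[{"linear":[-0.02,-0.006,0],"roll":0},{"linear":[-0.02,-0.006,0],"roll":0},{"linear":[-0.02,-0.006,0],"roll":0},{"linear":[-0.02,-0.006,0],"roll":0}]'
python3 -c "from h import *;feel(5)"
python3 -m jog '[{"linear":[-0.02,-0.007,0],"roll":0},{"linear":[-0.02,-0.007,0],"roll":0}]'
python3 -c "from h import *;feel(5)"
python3 -m jog '[{"linear":[-0.02,-0.007,0],"roll":0},{"linear":[-0.02,-0.007,0],"roll":0}]'
python3 -c "from h import *;feel(5)"
```

```text
time_s: 15.32
position: [0.5796, -0.1049, 0.0676]
tool_rot: [[-0.136, 0.991, 0.001], [0.991, 0.136, 0.001], [0.001, 0.001, -1.0]]
ft_force: [3.2, 4.9, 3.6]
grip_width: 0.0186
gripper_force: 39.9
ang -14.89 r 50.1 tang 5.05+-0.19 rad 2.14 fz 3.7 t 15.57
time_s: 15.73
position: [0.5792, -0.1065, 0.0676]
tool_rot: [[-0.136, 0.991, 0.001], [0.991, 0.136, 0.001], [0.001, 0.001, -1.0]]
ft_force: [2.5, 5.9, 4.1]
grip_width: 0.0184
gripper_force: 40.0
ang -16.81 r 50.1 tang 5.65+-0.28 rad 1.38 fz 4.2 t 15.98
time_s: 16.15
position: [0.5787, -0.1081, 0.0676]
tool_rot: [[-0.136, 0.991, 0.0], [0.991, 0.136, 0.001], [0.001, 0.0, -1.0]]
ft_force: [1.9, 5.9, 4.3]
grip_width: 0.0186
gripper_force: 40.0
ang -18.73 r 50.1 tang 5.36+-0.12 rad 0.40 fz 4.6 t 16.40
```

```bash
python3 -m jog '[{"linear":[-0.02,-0.006,0],"roll":0}]' | grep ft
python3 -c "from h import *;feel(8)"
python3 -m jog '[{"linear":[-0.02,-0.006,0],"roll":0}]' | grep ft
python3 -c "from h import *;feel(8)"
python3 -m jog '[{"linear":[-0.02,-0.006,0],"roll":0}]' | grep ft
python3 -c "from h import *;feel(8)"
```

```text
ft_force: [2.0, 5.3, 3.9]
ang -19.63 r 50.2 tang 5.44+-0.17 rad 0.06 fz 4.3 t 16.88
ft_force: [1.9, 5.7, 4.5]
ang -20.54 r 50.2 tang 5.45+-0.11 rad -0.30 fz 4.5 t 17.37
ft_force: [1.5, 6.2, 4.9]
ang -21.46 r 50.2 tang 5.37+-0.19 rad -1.03 fz 4.6 t 17.85
```

```bash
python3 -m jog '[{"linear":[-0.02,-0.009,0],"roll":0}]' | grep ft
python3 -c "from h import *;feel(8)"
python3 -m jog '[{"linear":[-0.02,-0.01,0],"roll":0}]' | grep ft
python3 -c "from h import *;feel(8)"
python3 -m jog '[{"linear":[-0.02,-0.01,0],"roll":0}]' | grep ft
python3 -c "from h import *;feel(8)"
```

```text
ft_force: [1.5, 6.5, 4.8]
ang -22.45 r 50.2 tang 5.56+-0.16 rad -1.40 fz 4.6 t 18.33
ft_force: [1.2, 6.3, 5.1]
ang -23.46 r 50.3 tang 5.34+-0.10 rad -1.96 fz 4.6 t 18.82
ft_force: [0.5, 5.9, 4.1]
ang -24.46 r 50.3 tang 5.33+-0.13 rad -1.99 fz 4.5 t 19.30
```

```bash
for i in 1; do python3 -m jog '[{"linear":[-0.02,-0.008,0],"roll":0}]' | grep ft; done
python3 -c "from h import *;feel(4)"
python3 -m jog '[{"linear":[-0.02,-0.009,0],"roll":0}]' | grep ft
python3 -c "from h import *;feel(4)"
python3 -m jog '[{"linear":[-0.02,-0.009,0],"roll":0}]' | grep ft
python3 -c "from h import *;feel(4)"
```

```text
ft_force: [-0.7, 6.8, 4.8]
ang -25.41 r 50.3 tang 5.84+-0.38 rad -2.93 fz 5.2 t 19.58
ft_force: [0.4, 6.3, 4.4]
ang -26.38 r 50.3 tang 5.42+-0.34 rad -2.34 fz 5.0 t 19.87
ft_force: [-1.3, 7.5, 4.4]
ang -27.35 r 50.3 tang 5.70+-0.31 rad -3.42 fz 5.3 t 20.15
```

```bash
python3 -m jog '[{"linear":[-0.015,-0.017,0],"roll":0}]' | grep ft
python3 -c "from h import *;feel(5)"
python3 -m jog '[{"linear":[-0.017,-0.012,0],"roll":0}]' | grep ft
python3 -c "from h import *;feel(5)"
python3 -m jog '[{"linear":[-0.017,-0.012,0],"roll":0}]' | grep ft
python3 -c "from h import *;feel(5)"
```

```text
ft_force: [0.7, 6.0, 4.0]
ang -28.34 r 50.3 tang 5.70+-0.11 rad -3.26 fz 4.5 t 20.48
ft_force: [0.4, 6.5, 4.7]
ang -29.27 r 50.3 tang 5.40+-0.19 rad -3.21 fz 4.6 t 20.82
ft_force: [-0.2, 8.3, 4.4]
ang -30.22 r 50.3 tang 5.44+-0.15 rad -3.38 fz 4.3 t 21.15
```

```bash
python3 -m jog '[{"linear":[-0.017,-0.012,0],"roll":0}]' | grep ft
python3 -c "from h import *;feel(5)"
python3 -m jog '[{"linear":[-0.017,-0.013,0],"roll":0}]' | grep ft
python3 -c "
from h import *
feel(5)
im=optics.get_image('top');cv2.imwrite('pics/t6.png',im[:,:,::-1])
b=im[215:305,235:355];hs=cv2.cvtColor(b,cv2.COLOR_RGB2HSV)
# white line visible ahead of jaw? sample along rows 28..66 between fence and jaw
for v in (26,30,34,60,63,66): print(v+215,[int(x) for x in b[v,20:75].sum(1)//3])
"
```

```text
ft_force: [0.7, 6.7, 4.6]
ang -31.13 r 50.3 tang 5.73+-0.11 rad -3.24 fz 5.0 t 21.48
ft_force: [-1.6, 7.8, 4.5]
ang -31.98 r 50.3 tang 5.99+-0.32 rad -3.77 fz 4.6 t 21.82
241 [115, 119, 124, 124, 127, 128, 128, 123, 120, 118, 116, 118, 119, 120, 115, 114, 109, 109, 106, 111, 108, 105, 101, 100, 100, 101, 102, 105, 107, 108, 107, 108, 112, 118, 124, 129, 133, 132, 127, 131, 135, 144, 146, 155, 166, 169, 166, 165, 164, 163, 166, 165, 169, 167, 167]
245 [123, 126, 133, 141, 148, 144, 138, 134, 141, 144, 158, 165, 170, 163, 159, 159, 158, 160, 160, 163, 166, 165, 162, 164, 165, 163, 163, 163, 164, 163, 177, 193, 185, 167, 159, 151, 142, 148, 151, 154, 164, 180, 197, 206, 211, 215, 220, 226, 228, 230, 235, 239, 241, 239, 239]
249 [118, 119, 140, 149, 152, 156, 158, 163, 165, 165, 163, 150, 154, 167, 185, 212, 226, 232, 233, 232, 230, 230, 229, 230, 232, 234, 235, 231, 224, 219, 208, 174, 149, 145, 147, 150, 151, 151, 151, 150, 143, 144, 158, 165, 164, 161, 158, 160, 157, 158, 157, 154, 148, 138, 134]
275 [233, 233, 233, 232, 231, 232, 231, 231, 230, 230, 229, 229, 229, 227, 227, 228, 227, 227, 226, 226, 224, 225, 225, 226, 224, 223, 223, 223, 221, 221, 220, 220, 219, 219, 218, 216, 217, 216, 214, 216, 212, 213, 213, 211, 210, 207, 206, 203, 202, 200, 198, 194, 192, 186, 177]
278 [237, 237, 235, 235, 234, 234, 234, 233, 233, 232, 233, 232, 230, 231, 230, 229, 229, 230, 229, 229, 228, 227, 227, 227, 227, 226, 226, 225, 225, 225, 226, 225, 223, 223, 221, 222, 221, 221, 219, 219, 219, 219, 219, 216, 216, 217, 214, 213, 213, 211, 210, 209, 200, 182, 151]
281 [239, 239, 238, 237, 237, 237, 237, 236, 236, 236, 235, 233, 234, 234, 233, 232, 233, 232, 230, 231, 231, 231, 230, 230, 229, 229, 229, 228, 228, 227, 227, 227, 227, 226, 226, 226, 224, 225, 223, 223, 223, 222, 223, 222, 220, 221, 218, 219, 217, 217, 213, 199, 171, 142, 114]
```

```bash
python3 -m jog '[{"linear":[-0.015,-0.015,0],"roll":0}]' | grep ft
python3 -c "from h import *;feel(5)"
python3 -m jog '[{"linear":[-0.015,-0.014,0],"roll":0}]' | grep ft
python3 -c "from h import *;feel(5)"
```

```text
ft_force: [1.3, 7.8, 4.2]
ang -32.78 r 50.3 tang 6.57+-0.28 rad -3.71 fz 4.2 t 22.20
ft_force: [2.5, 9.3, 4.5]
ang -33.50 r 50.3 tang 7.54+-0.21 rad -3.42 fz 4.2 t 22.53
```

```bash
python3 -c "from h import *;feel(6)"
python3 -m jog '[{"linear":[0,0,0],"roll":0},{"linear":[0,0,0],"roll":0},{"linear":[0,0,0],"roll":0},{"linear":[0,0,-0.4],"roll":0},{"linear":[0,0,-0.9],"roll":0},{"linear":[0,0,-0.9],"roll":0},{"linear":[0,0,-0.9],"roll":0},{"linear":[-0.9,0,0],"roll":0},{"linear":[-0.9,0,0],"roll":0},{"linear":[-0.9,0,0],"roll":0},{"linear":[0,0,0],"roll":0}]' 0
python3 - <<'E'
from h import *
a=optics.get_image("top")[:,:,::-1];b=optics.get_image("side")[:,:,::-1]
o=np.zeros((600,800,3),np.uint8)
o[:300,:]=cv2.resize(a[225:288,240:408],(800,300),interpolation=cv2.INTER_CUBIC)
o[300:,:400]=cv2.resize(b[190:310,270:390][:, :],(400,300),interpolation=cv2.INTER_CUBIC)
o[300:,400:]=cv2.resize(a[190:310,125:285],(400,300),interpolation=cv2.INTER_CUBIC)
cv2.imwrite("pics/fin.png",o)
E
```

```text
ang -33.47 r 50.3 tang 7.43+-0.18 rad -3.43 fz 4.2 t 22.83
time_s: 23.75
position: [0.588, -0.2341, 0.1905]
tool_rot: [[-0.131, 0.991, -0.0], [0.991, 0.131, -0.002], [-0.002, -0.001, -1.0]]
ft_force: [0.4, 0.5, 0.2]
grip_width: 0.0432
gripper_force: 0.0
```

View pics/fin.png

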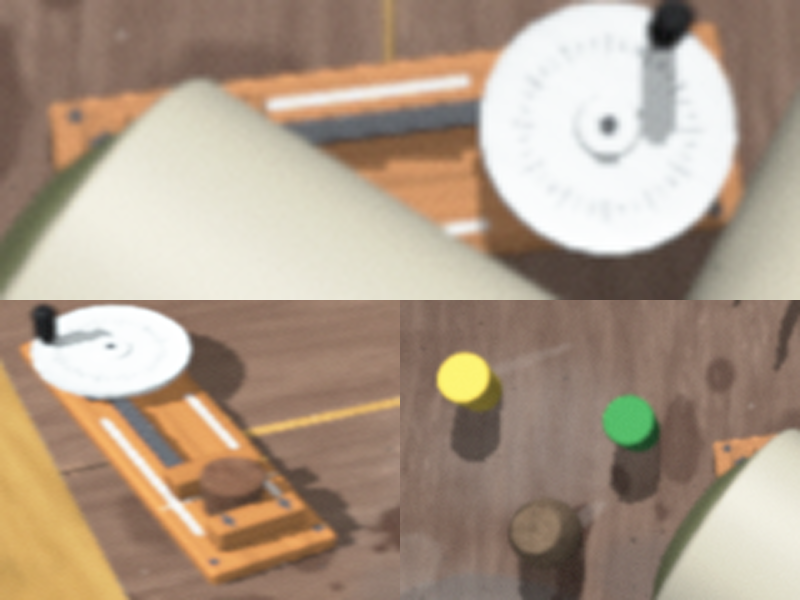

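Final view: the former stands upright between jaw and fence (side panel, 232,485). The barrel and look-alikes haven't moved, and the gripper is clear. Before handing in, I check that the knob stayed where I left it.

Run:
```python
from h import *
p=ray("top",[[240+672/4.762,225+22/4.762]],.098)[0];d=p-[.5312,-.0921];print(p,np.degrees(np.arctan2(d[1],d[0])),np.hypot(*d))
q=ray("side",[[270+45/400*120,190+25/300*120]],.077)[0];d=q-[.5312,-.0921];print(q,np.degrees(np.arctan2(d[1],d[0])),np.hypot(*d))
print(env.close_job())
```

```text
[ 0.5685031  -0.11780174] -34.56673691782473 0.04530011637003731
[ 0.57388484 -0.11521176] -28.433388206559375 0.04854018099265307
the job is handed in; nothing more can be done
None
```

I've handed the job in: the small former stands upright between jaw and fence, held at roughly 8 N judged from the force at the knob (somewhere in 7–10 N), the handwheel finished clockwise, the jaw stopped about 2–3 mm past the line towards the fence, and the barrel former looked unmoved; I didn't recheck the tall one, which the arm never went near.

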